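# Dry the rinsed ink cup at the air nozzle

### The job

Put the rinsed mixing cup upside down over the drying peg of the carousel, lowering it until its rim rests on the peg's round foot (do not drop it), and let go of it. Then take the carousel's upright handle and turn the carousel until the peg with the cup stands squarely in front of the air nozzle, and finish still gripping the handle, holding the carousel motionless there: do not let go at the end. Leave the ink bottle, the ink pot and the squeegee where they are.

Things in the scene. Friction and masses are not known exactly. Their poses are not given: they have to be found in the camera images.
- cup: Loose white plastic mixing cup, a plain straight cylinder: 54 mm outside diameter, 72 mm tall, walls 3 mm, floor 4 mm, about 40 g. Origin: centre of the outside of its closed bottom; its z axis points from there to the open mouth. It starts lying on its side in the cradle, its axis level, 58 mm above the table.
- cup_mouth (a point): The centre of the cup's open mouth, in the plane of the rim, 72 mm from the cup's origin along the cup's z axis.
- cradle: Fixed steel draining cradle: base plate 120 x 75 x 8 mm, two round level rails (10 mm thick, 32 mm apart, 100 mm long, tops 35 mm above the table) along its x axis carry the cup. Origin under the middle of the plate, on the table. The cup's mouth is towards its +x; the rails lie inside the cup's width, so both sides of the cup are free to grip.
- stand: Fixed round foot of the drying carousel, with the black air nozzle at its front. Origin on the table on the vertical axis about which the carousel turns; its -x axis points to the nozzle. The nozzle block stands 161 to 215 mm from the axis, 60 mm wide, up to 90 mm above the table, and blows towards the axis.
- front_spot (a point): The place in front of the nozzle where the peg must end: a point fixed to the stand, 95 mm from the turning axis towards the nozzle, 47 mm above the table.
- carousel: Round aluminium turntable 300 mm across, top 35 mm above the table, turning either way without stops on the stand's vertical axis; stays where left (friction 0.15 N m). Origin on that axis, 15 mm above the table. Peg 95 mm from the axis on its -x side, handle 120 mm on its +x side, fixed white ink tubs (70 mm wide, tops 85 mm above the table) at 95 mm on its +y and -y sides.
- peg_foot (a point): Centre of the top of the peg's round foot (88 mm across), 47 mm above the work surface, on the peg's axis; fixed to the carousel. The steel peg rises from here: 20 mm thick, 45 mm tall (tip 92 mm above the work surface) with a rounded tip.
- handle_top (a point): Centre of the top end of the upright round black handle post fixed to the carousel: 16 mm thick, from the turntable (35 mm above the table) up to this point, 175 mm above the table, with a 28 mm collar at its foot. Being round it can turn between the fingers as it is led around. It is higher than all else on the carousel: a cup on the peg reaches 119 mm.
- ink_bottle: Closed grey ink bottle standing on the table, 60 mm across, 150 mm tall; origin under its centre. To be left alone.
- ink_pot: Closed white ink pot standing on the table, 80 mm across, 75 mm tall; origin under its centre. To be left alone.
- squeegee: Squeegee lying flat on the table: wooden bar 205 x 50 x 26 mm with a thin black rubber blade along one long side (95 mm wide in all); its length is along its y axis, origin under its middle. To be left alone.
Not all that is in view belongs to the job. What is shaped like the cup but black, pink or purple is not meant.

How it is judged:
By the outcome, as a careful person would: the job done as asked, in the order asked, and still so for the second after the job is handed in, while the arm keeps its last pose, push and grip.
It also fails if it takes over 64 s, if anything falls off the work surface, if the arm or the gripper's body presses on something with over 40 N, if the wrist force passes 120 N, or if a joint passes its speed limit or range.

### The arm

A 6-joint arm with a two-finger parallel gripper is mounted at the origin on the work surface. World frame = base frame: x ahead of the robot, y to its left, z up, the work surface at z = 0. Lengths are in m, angles in rad, forces in N, time in s.
With the tool pointing down it reaches from about 0.375 to 0.75 m from the base axis. Payload 9 kg.
Tool frame: the origin (TCP) lies between the finger pads; the fingertips stand r.tip_reach ahead of it and the grasp point (between the pads) lies 5 mm behind it (r.tip_reach is the distance from the TCP to the fingertips, in m); z points along the fingers, y is the line along which they close (so a half turn about z gives the same grasp; the last joint's range is limited). The gripper opens to 85 mm and grips with 20 to 120 N. Pads are 22 mm wide; open, the fingers measure 114 mm over their backs; the gripper's body (76 mm by 85 mm) begins 54 mm behind the grasp point. The pads swing forward as they close: fully open they stand 13 mm farther back than shut.
Start: joints at [1.109, 0.104, 0.097, 1.564, 0, 1.353], TCP at [0.145, 0.582, 0.245] pointing down, gripper open.
Joint ranges: [-2.99, 2.99], [-0.84, 1.86], [-1.1, 1.16], [-1.84, 2.11], [-1.51, 1.56], [-3.14, 3.14]. Speed limits (rad/s): [2.22, 2.22, 2.57, 3.14, 3.14, 3.14].

### API

Orientations are given as [roll, pitch, yaw] about the fixed x, y, z axes, in that order (R = Rz(yaw) Ry(pitch) Rx(roll)).
In Python, from station import r gives the robot as it stands.
- The arm moves only by the shell command python3 -m crank 'ROWS' [OPENING] [FORCE]. ROWS is JSON, a list of rows, each a list of 6 numbers: the shift along the tool's x, y, z as a fraction of full scale, then the turn, a rotation vector about the tool's x, y, z as a fraction of full scale. A call has 1 to 20 rows; each row is the pose to reach, as a shift and turn from the pose commanded when the call began, along the tool's axes at that moment, turning the shorter way round; what a row does not reach only later rows make up. Full scale, the value 1, is 120 mm for a shift and 180 degrees for a turn. A row lasts 1/10 s, in which the tool goes at most 50 mm and 8.59 degrees, less where a joint would pass 70% of its speed; a pose out of reach is approached as far as the arm can. A call with a number of a shift or a turn outside -1 to 1 is refused whole. A call with a gripper value outside its range is refused whole. OPENING is the opening, from 0 (shut) to 1 (fully open), set as the call begins (- or left out, the last holds). The fingers move at their own pace and stop on an object; FORCE is the grip in N (left out, the last holds). Time passes only in rows, so rows that repeat a pose let the fingers close. It gives the time, the measured TCP pose, the force, the opening and the grip force at its end, in the units of the state.
- r.get_state(): the state, without advancing time (a new reading comes with each control period).
- r.get_image(name): name is "scene" or "top" or "wrist"; returns (picture, depth): 400x640x3 uint8, red, green, blue; 400x640 float32, m along the optical axis (not along the pixel's ray), 0 where there is no reading.
- r.calibration(name): a dict with "intrinsics" (3x3 intrinsics, pixels), "R" (3x3) and "t" (3): a world point X has camera coordinates R X + t; the wrist camera has in their place "mount" (4x4, takes a point from camera to tool coordinates, whose origin is the TCP and whose axes are the flange's). Camera axes: x right, y down, z forward; pixel columns grow to the right and rows downward; lengths in m; the calibration is good to about 2 mm. A picture is of the moment at which its call begins: read the wrist's pose just before it. calibration takes no time and is no camera call.
- r.finish_job(): hands the job in; it is judged then, once.
The state is a dict: "time": time; "joint_positions": joint angles; "qd": joint speeds; "joint_efforts": joint torques, N m; "tcp_pos": TCP position; "orientation": TCP orientation; "ft_force": force on the tool from outside, world axes, zero at the start; "torque": the same for the moment, N m; "gripper_width": finger opening in m; "gripper_force": force on a finger pad.
Only numpy, scipy, OpenCV 4.12 (cv2) and the standard library are available. Lean on these libraries where they do the work, as an engineer would, in place of code of your own. Each camera call takes 0.05 s, during which the arm holds its last target. There are 200 camera calls.

## Working session

There is one attempt and no reset: what is moved stays moved. The work goes in short steps, Python scripts to look and compute and a shell command to move; the robot and the scene stay as the last step left them, time stands still between calls to the robot, and variables do not carry over. Pictures are saved under pics/ and viewed, at most 12 in all, crops included, and the job is handed in when it is done.

```bash
ls; mkdir -p pics
python3 - <<'E'
from station import r
import cv2,numpy as np
s=r.get_state();print({k:np.round(v,3) for k,v in s.items()},r.tip_reach)
for n in("scene","top"):
    p,d=r.get_image(n);cv2.imwrite(f"pics/{n}0.png",p[:,:,::-1]);np.savez(f"pics/{n}0.npz",p=p,d=d)
    c=r.calibration(n);print(n,{k:np.round(v,3).tolist() for k,v in c.items()},(d>0).mean())
print(r.calibration("wrist"))
E
```

```text
pics
{'time': np.float64(0.0), 'joint_positions': array([1.109, 0.105, 0.096, 1.564, 0.   , 1.353]), 'qd': array([-0.   ,  0.001,  0.   , -0.002, -0.   , -0.001]), 'joint_efforts': array([-3.0000e-03, -5.5693e+01,  5.0365e+01,  1.7000e-02, -0.0000e+00,
        0.0000e+00]), 'tcp_pos': array([0.145, 0.582, 0.245]), 'orientation': array([-3.14 , -0.   ,  2.898]), 'ft_force': array([-0.345,  0.211,  0.133]), 'torque': array([0.007, 0.002, 0.013]), 'gripper_force': np.float64(0.0), 'gripper_width': np.float64(0.085)} 0.014
scene {'intrinsics': [[518.134, 0.0, 321.974], [0.0, 518.134, 198.185], [0.0, 0.0, 1.0]], 'R': [[-0.148, 0.989, 0.012], [0.651, 0.106, -0.751], [-0.744, -0.103, -0.66]], 't': [0.099, -0.286, 2.065]} 0.9960234375
top {'intrinsics': [[438.654, 0.0, 324.947], [0.0, 438.654, 202.298], [0.0, 0.0, 1.0]], 'R': [[-0.003, -1.0, 0.003], [-0.978, 0.002, -0.208], [0.208, -0.003, -0.978]], 't': [0.007, 0.627, 1.203]} 0.99591796875
{'intrinsics': array([[351.32735591,   0.        , 322.27801925],
       [  0.        , 351.32735591, 202.81296595],
       [  0.        ,   0.        ,   1.        ]]), 'mount': array([[ 2.12541438e-04, -9.66005070e-01, -2.58523036e-01,
         6.55038166e-02],
       [ 9.99999974e-01,  2.26994385e-04, -2.60568404e-05,
        -2.30511304e-05],
       [ 8.38543175e-05, -2.58523024e-01,  9.66005093e-01,
        -1.28378053e-01],
       [ 0.00000000e+00,  0.00000000e+00,  0.00000000e+00,
         1.00000000e+00]])}
```

View pics/top0.png

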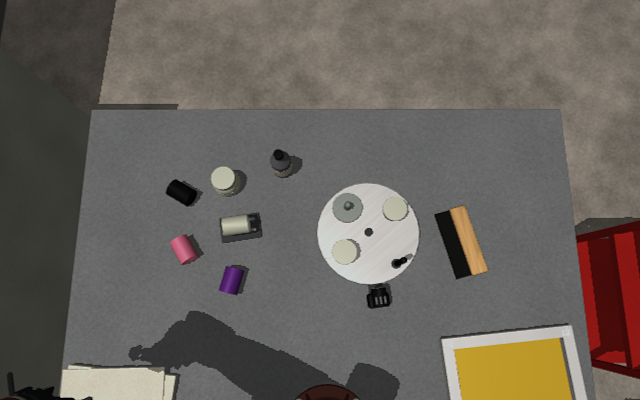

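View pics/scene0.png

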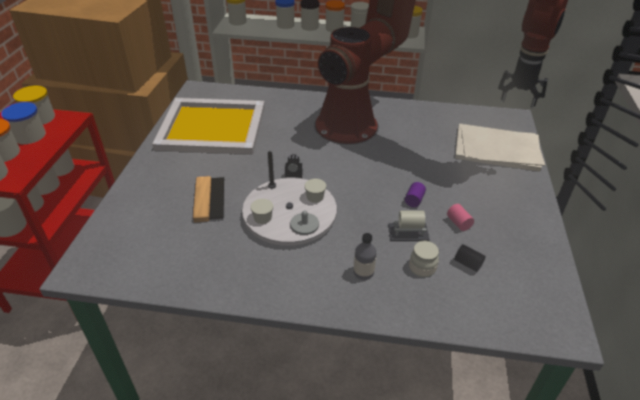

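Candidates in top view: white cylinder in the cradle (237,225) is the cup. The others are black (181,192), pink (184,249) and purple (232,280) look-alikes, the standing white ink pot (224,180), and the fixed white tubs (395,208) and (345,251). Next: measure these and check the cup in a crop.

```bash
cat > h.py <<'E'
import numpy as np,cv2
from station import r
from scipy.spatial.transform import Rotation as Ro
def ray(n,uv,z):
    c=r.calibration(n);R,t,K=map(np.array,(c["R"],c["t"],c["intrinsics"]))
    uv=np.atleast_2d(uv).astype(float);d=np.c_[uv,np.ones(len(uv))]@np.linalg.inv(K).T@R
    o=-R.T@t;return o+d*((z-o[2])/d[:,2])[:,None]
def cloud(n,d):
    c=r.calibration(n);R,t,K=map(np.array,(c["R"],c["t"],c["intrinsics"]))
    v,u=np.mgrid[:400,:640];q=np.stack([u,v,np.ones_like(u)],-1)@np.linalg.inv(K).T*d[...,None]
    return (q-t)@R
def px(n,X):
    c=r.calibration(n);q=(np.atleast_2d(X)@np.array(c["R"]).T+c["t"])@np.array(c["intrinsics"]).T;return q[:,:2]/q[:,2:]
E
python3 - <<'E'
from h import *
a=np.load("pics/top0.npz");P=cloud("top",a["d"]);p=a["p"]
for nm,u,v in [("table",300,330),("cupL",225,226),("cup",235,225),("cupR",245,223),("crad",258,225),("disc",368,215),("pegfoot",340,208),("peg",348,206),("tub",395,208),("tub2",345,251),("htop",407,257),("nozz",377,290),("axis",368,232),("bottle",278,155),("pot",223,177)]:
    print(nm,P[v,u].round(3))
# disc
hsv=cv2.cvtColor(p,cv2.COLOR_RGB2HSV)
m=((P[...,2]>.028)&(P[...,2]<.042)&(p.min(-1)>110)).astype(np.uint8)
cs=max(cv2.findContours(m,0,1)[0],key=cv2.contourArea)
W=ray("top",cs[:,0],.035)[:,:2];A=np.c_[2*W,np.ones(len(W))]
for _ in range(5):
    s=np.linalg.lstsq(A,(W**2).sum(1),rcond=None)[0];R=np.sqrt(s[2]+s[0]**2+s[1]**2);e=abs(np.hypot(*(W-s[:2]).T)-R);k=e<.004;W=W[k];A=A[k]
print("disc",s[:2],R,len(W))
# cup cloud
x=P[200:250,205:275];k=(x[...,2]>.05)&(x[...,2]<.1)&(p[200:250,205:275].min(-1)>90)
Q=x[k];print("cup n",len(Q),Q.mean(0),Q.min(0),Q.max(0))
print(cv2.minAreaRect(Q[:,:2].astype(np.float32)))
h=P[240:285,380:425];k=(h[...,2]>.10);print("handle",h[k].round(3)[:40])
k=(P[...,2]>.05)&(np.hypot(P[...,0]-s[0],P[...,1]-s[1])<.15)&(P[...,2]<.1)&(p.min(-1)<140)
print("pegpts",P[k].round(3)[:30])
c1=cv2.resize(p[195:290,160:290][:, :,::-1],(780,570),interpolation=cv2.INTER_CUBIC);
b=np.load("pics/scene0.npz")["p"];c2=b[190:260,375:475][:,:,::-1]
o=np.hstack([cv2.resize(p[195:265,200:280][...,::-1],(400,350),interpolation=2),cv2.resize(b[195:265,370:450][...,::-1],(400,350),interpolation=2)]);cv2.imwrite("pics/crop.png",o)
E
```

```text
table [0.267 0.078 0.   ]
cupL [0.556 0.288 0.08 ]
cup [0.558 0.259 0.085]
cupR [0.564 0.232 0.081]
crad [0.57  0.206 0.007]
disc [ 0.595 -0.121  0.037]
pegfoot [ 0.614 -0.039  0.045]
peg [ 0.611 -0.06   0.09 ]
tub [ 0.606 -0.193  0.086]
tub2 [ 0.484 -0.05   0.086]
htop [ 0.472 -0.232  0.033]
nozz [ 0.378 -0.136  0.089]
axis [ 0.543 -0.119  0.045]
bottle [0.744 0.135 0.148]
pot [0.701 0.302 0.073]
disc [ 0.54101553 -0.11493636] 0.14366121728674972 124
cup n 433 [0.56062472 0.26257282 0.07882097] [0.53466196 0.22494832 0.05985355] [0.58997057 0.30052924 0.08992798]
((0.5626363158226013, 0.26346898078918457), (0.048900306224823, 0.07260879129171371), 8.325818061828613)
handle [[ 0.363  0.01   1.307]
 [ 0.363  0.01   1.307]
 [ 0.363  0.01   1.307]
 [ 0.363  0.01   1.307]
 [ 0.46  -0.195  0.171]
 [ 0.46  -0.198  0.172]
 [ 0.457 -0.19   0.17 ]
 [ 0.457 -0.192  0.174]
 [ 0.457 -0.195  0.174]
 [ 0.457 -0.197  0.173]
 [ 0.457 -0.199  0.175]
 [ 0.363  0.01   1.307]
 [ 0.458 -0.19   0.137]
 [ 0.455 -0.189  0.163]
 [ 0.455 -0.19   0.172]
 [ 0.455 -0.192  0.171]
 [ 0.455 -0.194  0.174]
 [ 0.454 
[... 571 characters left out ...]
51]
 [ 0.655 -0.068  0.051]
 [ 0.652 -0.045  0.051]
 [ 0.652 -0.065  0.05 ]
 [ 0.649 -0.042  0.052]
 [ 0.649 -0.08   0.05 ]
 [ 0.646 -0.071  0.051]
 [ 0.643 -0.083  0.05 ]
 [ 0.637 -0.024  0.05 ]
 [ 0.637 -0.039  0.051]
 [ 0.637 -0.053  0.051]
 [ 0.637 -0.059  0.052]
 [ 0.634 -0.027  0.051]
 [ 0.634 -0.047  0.052]
 [ 0.634 -0.056  0.053]
 [ 0.634 -0.062  0.051]
 [ 0.634 -0.088  0.051]
 [ 0.624 -0.052  0.084]
 [ 0.623 -0.054  0.088]
 [ 0.623 -0.057  0.09 ]
 [ 0.623 -0.06   0.089]
 [ 0.624 -0.063  0.085]
 [ 0.628 -0.033  0.051]
 [ 0.621 -0.049  0.083]
 [ 0.62  -0.051  0.09 ]
 [ 0.62  -0.054  0.087]
 [ 0.619 -0.057  0.093]
 [ 0.62  -0.06   0.089]
 [ 0.619 -0.062  0.093]
 [ 0.622 -0.066  0.082]]
```

View pics/crop.png

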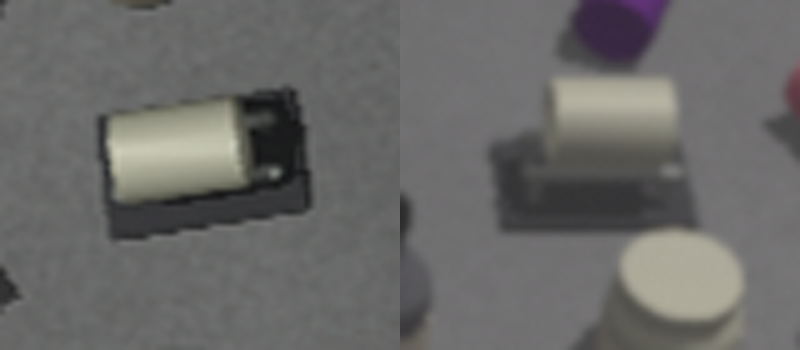

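The crop shows the white cup on the rails of the steel cradle, top-crop body (110–245,150). The bare rails at (270,145) are on the -y side, so the mouth is probably towards -y. I'll verify that with the wrist camera. Next: refine the fits and plan the pregrasp.

```bash
cat >> h.py <<'E'
def frame(f_az,down,flip):  # tool z: azimuth f_az, 'down' below horizontal (deg); x = forward-up, or flipped
    a,t=np.radians([f_az,down]);f=np.array([np.cos(a),np.sin(a),0]);k=np.array([0,0,1.])
    z=np.cos(t)*f-np.sin(t)*k;x=np.sin(t)*f+np.cos(t)*k
    if flip:x=-x
    return np.c_[x,np.cross(z,x),z]
def rows(p,R):
    s=r.get_state();R0=Ro.from_euler("xyz",s["orientation"]).as_matrix()
    d=R0.T@(np.array(p)-s["tcp_pos"]);w=Ro.from_matrix(R0.T@R).as_rotvec()
    print("row",(d/.12).round(3),(w/np.pi).round(4),"n>=",np.ceil(max(np.linalg.norm(d)/.05,np.degrees(np.linalg.norm(w))/8.59)))
    return d,w
E
cat > meas.py <<'E'
from h import *
from scipy.optimize import least_squares
E
python3 - <<'E'
from h import *
from scipy.optimize import least_squares
a=np.load("pics/top0.npz");P=cloud("top",a["d"]);p=a["p"];H=P[...,2]
x=P[200:250,205:275];k=(x[...,2]>.06)&(x[...,2]<.1)&(p[200:250,205:275].min(-1)>90);Q=x[k]
f=lambda q:np.hypot((Q[:,0]-q[0])*np.cos(q[1])+(Q[:,1]-.263)*np.sin(q[1]),Q[:,2]-.058)-.027
q=least_squares(f,[.562,.145],loss="soft_l1",f_scale=.002).x;print("cup axis x@y=.263",q,np.degrees(q[1]))
u=np.array([np.sin(q[1]),-np.cos(q[1])]);s=(Q[:,:2]-[q[0],.263])@u;print("extent",np.percentile(s,[0,1,99,100]))
near=lambda c,rad:np.hypot(P[...,0]-c[0],P[...,1]-c[1])<rad
hm=P[near((.453,-.195),.03)&(H>.165)&(H<.19)];pm=P[near((.617,-.058),.02)&(H>.08)&(H<.1)]
h=(hm.min(0)+hm.max(0))/2;pg=(pm.min(0)+pm.max(0))/2;print("handle",h,hm.mean(0),np.ptp(hm,0),"peg",pg,pm.mean(0),np.ptp(pm,0))
for c in((.606,-.193),(.484,-.05)):
    t=P[near(c,.045)&(H>.078)&(H<.09)];print("tub",(t.min(0)+t.max(0))/2,t.mean(0),np.ptp(t,0))
n=P[near((.36,-.137),.06)&(H>.06)&(H<.1)];print("nozz",cv2.minAreaRect(n[:,:2].astype(np.float32)),len(n),n.mean(0),n.min(0),n.max(0))
m=((H>.025)&(H<.06)&near((.542,-.117),.17)).astype(np.uint8);cv2.imwrite("/tmp/m.png",m*255)
b=np.load("pics/scene0.npz");S=cloud("scene",b["d"]);H2=S[...,2]
n2=S[(np.hypot(S[...,0]-.36,S[...,1]+.137)<.06)&(H2>.06)&(H2<.1)];print("nozz scene",cv2.minAreaRect(n2[:,:2].astype(np.float32)),len(n2),n2.mean(0))
E
python3 - <<'E'
import cv2
p=cv2.imread("pics/top0.png");cv2.imwrite("pics/noz.png",cv2.resize(p[178:318,308:448],(600,600),interpolation=2))
E
```

```text
cup axis x@y=.263 [0.56443989 0.16193558] 9.278225491148051
extent [-0.03692232 -0.03564725  0.03494575  0.03577547]
handle [ 0.4533072  -0.19586174  0.17203606] [ 0.45257399 -0.19529855  0.173419  ] [0.01324428 0.01374928 0.01374249] peg [ 0.61521388 -0.05712666  0.08669086] [ 0.61550404 -0.05707172  0.08711196] [0.01737446 0.01761349 0.01307374]
tub [ 0.60495624 -0.19130044  0.08391708] [ 0.60480233 -0.19091689  0.08396255] [0.06854322 0.06899078 0.01182214]
tub [ 0.48193891 -0.04706133  0.08393982] [ 0.48275091 -0.04600964  0.084052  ] [0.06709434 0.06697827 0.01118785]
nozz ((0.3594311475753784, -0.1415499895811081), (0.05077587068080902, 0.04106341674923897), 6.783934116363525) 284 [ 0.35908211 -0.14001114  0.08411408] [ 0.33221334 -0.16414581  0.06425624] [ 0.38585117 -0.11903596  0.09677937]
nozz scene ((0.3675239384174347, -0.14855653047561646), (0.059608738869428635, 0.04065319150686264), 9.878767013549805) 181 [ 0.37397749 -0.14609652  0.08238501]
```

View pics/noz.png

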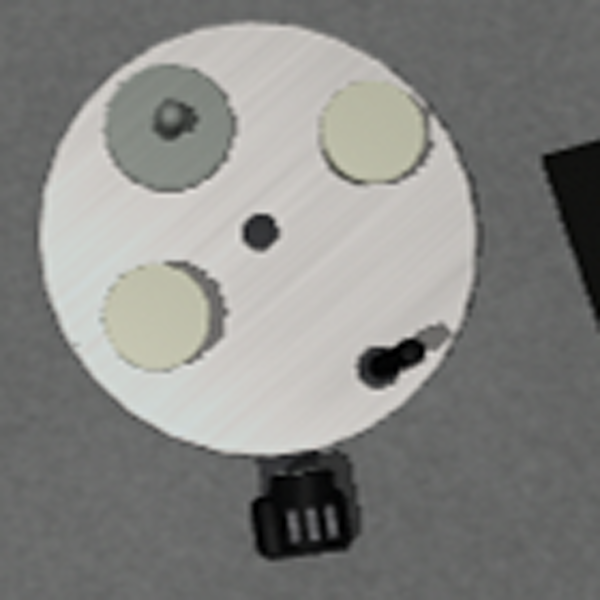

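The crop shows the disc axis (260,230), peg (170,118), handle foot (378,367), nozzle (305,515).

Run:
```python
from h import *
rows([.545,.385,.18],frame(-81,45,0))
```

```text
row [-3.634 -0.787  0.538] [ 0.2444  0.1615 -0.5904] n>= 14.0
```

```bash
python3 -m crank '[[-0.5,-0.1,0.07,0,0,-0.15],[-1,-0.2,0.13,0,0,-0.25],[-1,-0.2,0.13,0,0,-0.35],[-1,-0.2,0.13,0,0,-0.45],[-1,-0.2,0.13,0,0,-0.59],[-1,-0.2,0.13,0,0,-0.59],[-1,-0.2,0.13,0,0,-0.59],[-1,-0.2,0.13,0,0,-0.59],[-1,-0.2,0.13,0,0,-0.59],[-1,-0.2,0.13,0,0,-0.59],[-1,-0.2,0.13,0,0,-0.59],[-1,-0.2,0.13,0,0,-0.59],[-1,-0.2,0.13,0,0,-0.59]]' 1 30
python3 - <<'E'
from h import *
rows([.545,.385,.18],frame(-81,45,0));print(r.get_state()["joint_positions"].round(2))
E
```

```text
time: 1.4
tcp_pos: [0.2553, 0.5298, 0.2292]
orientation: [3.141, -0.001, -1.526]
ft_force: [-0.4, -0.6, 0.2]
gripper_width: 0.0852
gripper_force: 0.0
row [ 1.313 -2.358  0.41 ] [ 0.0142  0.2496 -0.0339] n>= 7.0
[ 0.9   0.07  0.03  1.53  0.   -0.72]
```

```bash
python3 -m crank '[[0.2,-0.4,0.05,0,0.05,0],[0.4,-0.8,0.1,0,0.1,-0.03],[0.5,-1,0.15,0.014,0.15,-0.034],[0.5,-1,0.15,0.014,0.2,-0.034],[0.5,-1,0.15,0.014,0.25,-0.034],[0.5,-1,0.15,0.014,0.25,-0.034],[0.5,-1,0.15,0.014,0.25,-0.034]]'
python3 - <<'E'
from h import *
rows([.545,.385,.18],frame(-81,45,0));print(r.get_state()["joint_positions"].round(2))
E
```

```text
time: 2.1
tcp_pos: [0.3752, 0.4659, 0.198]
orientation: [-3.138, -0.78, -1.413]
ft_force: [-0.5, -1.0, -0.2]
gripper_width: 0.0853
gripper_force: 0.0
row [ 0.526 -1.289  0.736] [-0.0013  0.0018  0.0002] n>= 4.0
[ 0.92  0.9   0.84  2.11 -0.54 -0.64]
```

```bash
python3 -m crank '[[0.15,-0.4,0.1,0,0,0],[0.3,-0.8,0.2,0,0,0],[0.4,-1,0.4,0,0,0],[0.4,-1,0.5,0,0,0],[0.4,-1,0.5,0,0,0]]'
python3 - <<'E'
from h import *
rows([.55,.36,.15],frame(-81,45,0));print(r.get_state()["joint_positions"].round(2))
E
```

```text
time: 2.6
tcp_pos: [0.5071, 0.4068, 0.1967]
orientation: [-3.134, -0.773, -1.42]
ft_force: [-0.3, 0.8, 0.9]
gripper_width: 0.0856
gripper_force: 0.0
row [ 0.042 -0.291  0.588] [-0.0009  0.0039 -0.0015] n>= 2.0
[ 0.74  0.94  0.92  2.03 -0.63 -0.83]
```

```bash
python3 -m crank '[[0.02,-0.15,0.3,0,0.002,0],[0.04,-0.29,0.58,0,0.004,-0.001],[0.04,-0.29,0.58,0,0.004,-0.001],[0.04,-0.29,0.58,0,0.004,-0.001],[0.04,-0.29,0.58,0,0.004,-0.001]]'
python3 - <<'E'
from h import *
s=r.get_state();p,d=r.get_image("wrist");cv2.imwrite("pics/w1.png",p[:,:,::-1]);np.savez("pics/w1.npz",p=p,d=d,pos=s["tcp_pos"],o=s["orientation"])
print(s["joint_positions"].round(2),s["tcp_pos"])
c=r.calibration("wrist");K,M=c["intrinsics"],c["mount"];T=np.eye(4);T[:3,:3]=Ro.from_euler("xyz",s["orientation"]).as_matrix();T[:3,3]=s["tcp_pos"]
v,u=np.mgrid[:400,:640];q=np.stack([u,v,np.ones_like(u)],-1)@np.linalg.inv(K).T*d[...,None]
W=q@(T@M)[:3,:3].T+(T@M)[:3,3]
k=(W[...,2]>.05)&(np.hypot(W[...,0]-.564,W[...,1]-.263)<.055)&(p.min(-1)>70);Q=W[k];print(len(Q))
from scipy.optimize import least_squares
f=lambda q:np.hypot((Q[:,0]-q[0])*np.cos(q[1])+(Q[:,1]-.263)*np.sin(q[1]),Q[:,2]-q[2])-.027
q=least_squares(f,[.562,.145,.058],loss="soft_l1",f_scale=.001).x;print(q,np.degrees(q[1]))
s2=(Q[:,:2]-[q[0],.263])@[np.sin(q[1]),-np.cos(q[1])];print(np.percentile(s2,[1,5,95,99]))
rows([.5645,.262,.051],frame(-81,45,0))
E
```

```text
time: 3.1
tcp_pos: [0.5489, 0.3645, 0.1521]
orientation: [-3.132, -0.785, -1.415]
ft_force: [0.2, -0.5, 0.5]
gripper_width: 0.0856
gripper_force: 0.0
[ 0.66  0.89  0.76  1.88 -0.67 -0.91] [0.54893528 0.3645317  0.15210704]
6765
[0.56520486 0.15331648 0.05678727] 8.784387425542679
[-0.03447304 -0.03418741  0.03210869  0.03658443]
row [0.017 0.017 1.207] [-0.0028  0.0001 -0.0002] n>= 3.0
```

View pics/w1.png

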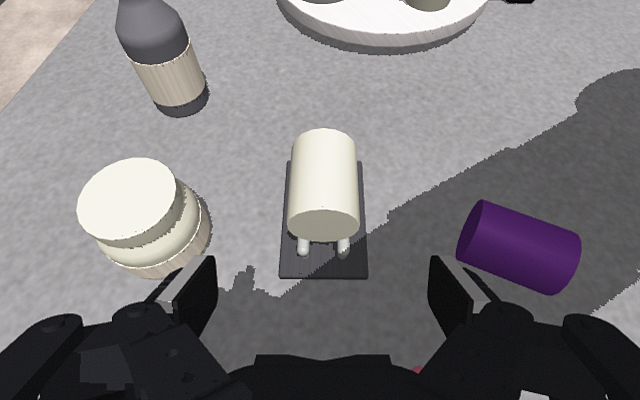

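The picture shows the cup (323,185) in the cradle. Its near end (323,225) is a flat closed disc, so the mouth points away (-y), as assumed.

```bash
python3 -m crank '[[0,0,0.2,0,0,0],[0.01,0.01,0.4,-0.002,0,0],[0.01,0.01,0.6,-0.003,0,0],[0.01,0.01,0.6,-0.003,0,0]]'
python3 - <<'E'
from h import *
rows([.566,.261,.0505],frame(-81,45,0))
E
```

```text
time: 3.55
tcp_pos: [0.556, 0.3108, 0.0987]
orientation: [3.136, -0.788, -1.412]
ft_force: [-0.9, 0.2, -0.4]
gripper_width: 0.0852
gripper_force: 0.0
row [ 0.014 -0.021  0.583] [ 0.0016 -0.0007  0.0003] n>= 2.0
```

```bash
python3 -m crank '[[0.007,-0.02,0.2,0.001,0,0],[0.014,-0.02,0.4,0.0016,0,0],[0.014,-0.02,0.58,0.0016,0,0],[0.014,-0.02,0.58,0.0016,0,0],[0.014,-0.02,0.58,0.0016,0,0]]' && python3 -m crank '[[0,0,0,0,0,0],[0,0,0,0,0,0],[0,0,0,0,0,0],[0,0,0,0,0,0],[0,0,0,0,0,0],[0,0,0,0,0,0],[0,0,0,0,0,0],[0,0,0,0,0,0],[0,0,0,0,0,0],[0,0,0,0,0,0]]' 0 30
python3 - <<'E'
from h import *
print(r.get_state()["joint_positions"].round(2))
E
```

```text
time: 4.05
tcp_pos: [0.5672, 0.2637, 0.0536]
orientation: [-3.137, -0.786, -1.415]
ft_force: [-0.1, 0.6, 0.7]
gripper_width: 0.0852
gripper_force: 0.0
time: 5.05
tcp_pos: [0.5667, 0.2633, 0.0535]
orientation: [-3.139, -0.787, -1.413]
ft_force: [-6.7, 1.4, 7.5]
gripper_width: 0.0538
gripper_force: 30.9
[ 0.53  0.7   0.31  1.53 -0.72 -1.06]
```

```bash
python3 -m crank '[[0.1,0,-0.1,0,0,0],[0.2,0,-0.2,0,0,0],[0.35,0,-0.35,0,0,0],[0.5,0,-0.5,0,0,0],[0.7,0,-0.7,0,0,0],[0.8,0,-0.8,0,0,0],[0.8,0,-0.8,0,0,0]]'
python3 - <<'E'
from h import *
s=r.get_state();print(s["joint_positions"].round(2))
p,d=r.get_image("wrist");cv2.imwrite("pics/w2.png",p[:,:,::-1])
c=r.calibration("wrist");K,M=c["intrinsics"],c["mount"]
v,u=np.mgrid[:400,:640];q=np.stack([u,v,np.ones_like(u)],-1)@np.linalg.inv(K).T*d[...,None]
W=q@M[:3,:3].T+M[:3,3]   # tool frame
k=(p.min(-1)>70)&(abs(W[...,1])<.03)&(abs(W[...,0])<.08)&(abs(W[...,2])<.08);Q=W[k];print(len(Q),Q.min(0),Q.max(0))
g=Q@np.array([.7071,0,.7071]);print("along axis",np.percentile(g,[0,1,5,95,99,100]))
h=Q@np.array([.7071,0,-.7071]);b=np.abs(Q[:,1])<.006
bb=b&(g>np.percentile(g,5)+.005)&(h>np.percentile(h[b],60));co=np.polyfit(g[bb],h[bb],1);print("top line slope deg",np.degrees(np.arctan(co[0])),co,bb.sum())
# final target above peg
rows([.615,-.057,.25],frame(-20,45,1))
E
```

```text
time: 5.75
tcp_pos: [0.5681, 0.2633, 0.192]
orientation: [-3.13, -0.785, -1.42]
ft_force: [1.4, 0.9, -0.5]
gripper_width: 0.054
gripper_force: 31.8
[ 0.53  0.61  0.44  1.75 -0.72 -1.06]
27366 [-0.01430171 -0.02999537 -0.07974034] [0.04940961 0.02998899 0.02074195]
along axis [-0.04385982 -0.03237586 -0.03006017  0.03306886  0.03750411  0.03961515]
top line slope deg -0.2281389706828493 [-0.0039818   0.03141606] 2476
row [2.263 0.026 1.549] [-0.0011 -0.2929  0.7072] n>= 17.0
```

View pics/w2.png

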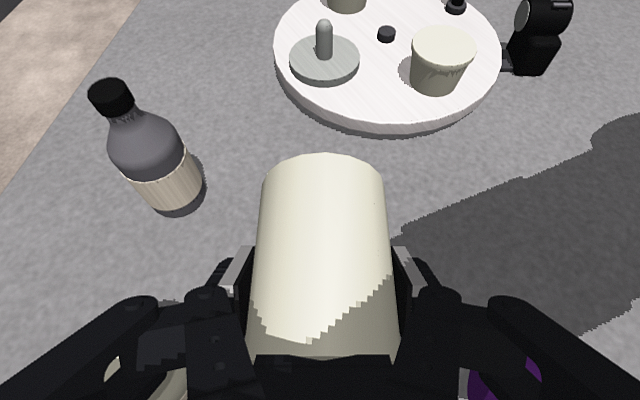

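The picture shows the cup (323,250) held squarely between the pads; the peg is at (323,40).

```bash
python3 -m crank '[[0.3,0,0.1,0,-0.02,0.04],[0.6,0,0.2,0,-0.035,0.08],[0.8,0,0.4,0,-0.05,0.12],[1,0,0.5,0,-0.07,0.16],[1,0,0.6,0,-0.09,0.2],[1,0,0.68,0,-0.11,0.24],[1,0,0.68,0,-0.12,0.28],[1,0,0.68,0,-0.135,0.32],[1,0,0.68,0,-0.15,0.36],[1,0,0.68,0,-0.165,0.4],[1,0,0.68,0,-0.18,0.44],[1,0,0.68,0,-0.2,0.48],[1,0,0.68,0,-0.215,0.52],[1,0,0.68,0,-0.23,0.56],[1,0,0.68,0,-0.25,0.6],[1,0,0.68,0,-0.265,0.64],[1,0,0.68,0,-0.28,0.68],[1,0,0.68,0,-0.293,0.707],[1,0,0.68,0,-0.293,0.707],[1,0,0.68,0,-0.293,0.707]]'
python3 - <<'E'
from h import *
print(r.get_state()["joint_positions"].round(2))
rows([.6193,-.0586,.22],frame(-20,45,1))
E
```

```text
time: 7.8
tcp_pos: [0.5886, 0.1217, 0.2138]
orientation: [-3.132, 0.783, 2.802]
ft_force: [-0.5, -0.3, -0.4]
gripper_width: 0.0545
gripper_force: 31.9
[ 0.15 -0.71 -0.85  0.72 -0.35  0.36]
row [-0.562 -1.327  0.5  ] [-0.0009 -0.0007  0.002 ] n>= 4.0
```

```bash
python3 -m crank '[[-0.1,-0.3,0.1,0,0,0],[-0.2,-0.5,0.2,0,0,0],[-0.3,-0.75,0.3,0,0,0],[-0.4,-1,0.4,0,0,0.002],[-0.56,-1,0.5,0,0,0.002],[-0.56,-1,0.5,0,0,0.002]]'
python3 - <<'E'
from h import *
print(r.get_state()["joint_positions"].round(2))
rows([.6193,-.0586,.18],frame(-20,45,1))
E
```

```text
time: 8.4
tcp_pos: [0.634, -0.0241, 0.2214]
orientation: [-3.14, 0.785, 2.788]
ft_force: [-0.6, 0.3, 0.1]
gripper_width: 0.0542
gripper_force: 32.0
[-0.19 -0.73 -0.85  0.67 -0.12  0.12]
row [ 0.255 -0.312  0.233] [-0.0015  0.     -0.001 ] n>= 2.0
```

```bash
python3 -m crank '[[0.12,-0.15,0.1,0,0,0],[0.25,-0.31,0.23,0,0,0],[0.25,-0.31,0.23,0,0,0],[0.25,-0.31,0.23,0,0,0],[0.25,-0.31,0.23,0,0,0]]'
python3 - <<'E'
from h import *
print(r.get_state()["joint_positions"].round(2))
rows([.6193,-.0586,.12],frame(-20,45,1))
o=[]
for n in("scene","top"):
    p,d=r.get_image(n);np.savez(f"pics/{n}1.npz",p=p,d=d);u,v=px(n,[.615,-.057,.1])[0].astype(int)
    o.append(cv2.resize(p[v-60:v+60,u-60:u+60,::-1],(400,400),interpolation=2))
    S=cloud(n,d);k=(np.hypot(S[...,0]-.616,S[...,1]+.057)<.05)&(p.min(-1)>70)
    for a,b in((.15,.17),(.17,.2),(.2,.23)):
        Q=S[k&(S[...,2]>a)&(S[...,2]<b)]
        if len(Q):print(n,a,b,len(Q),Q.mean(0).round(4),Q.min(0).round(3),Q.max(0).round(3))
    Q=S[k&(S[...,2]>.07)&(S[...,2]<.1)]
    if len(Q):print("peg",len(Q),Q.mean(0).round(4),Q.min(0).round(3),Q.max(0).round(3))
cv2.imwrite("pics/c3.png",np.hstack(o))
E
```

```text
time: 8.9
tcp_pos: [0.619, -0.0555, 0.1819]
orientation: [3.141, 0.787, 2.789]
ft_force: [0.6, 0.7, 0.3]
gripper_width: 0.0541
gripper_force: 32.0
[-0.27 -0.8  -0.97  0.62 -0.06  0.06]
row [ 0.357 -0.024  0.372] [-0.0006  0.0006 -0.0007] n>= 2.0
scene 0.15 0.17 97 [ 0.6374 -0.0553  0.16  ] [ 0.615 -0.082  0.15 ] [ 0.649 -0.03   0.17 ]
scene 0.17 0.2 178 [ 0.633  -0.0576  0.1873] [ 0.596 -0.097  0.17 ] [ 0.647 -0.014  0.2  ]
scene 0.2 0.23 292 [ 0.6212 -0.0547  0.214 ] [ 0.577 -0.095  0.2  ] [ 0.648 -0.008  0.224]
peg 46 [ 0.6246 -0.0629  0.0857] [ 0.613 -0.073  0.07 ] [ 0.633 -0.054  0.097]
top 0.17 0.2 16 [ 0.624  -0.0424  0.1927] [ 0.605 -0.086  0.186] [ 0.637 -0.012  0.199]
top 0.2 0.23 344 [ 0.6122 -0.0513  0.2136] [ 0.585 -0.082  0.201] [ 0.639 -0.02   0.22 ]
```

View pics/c3.png

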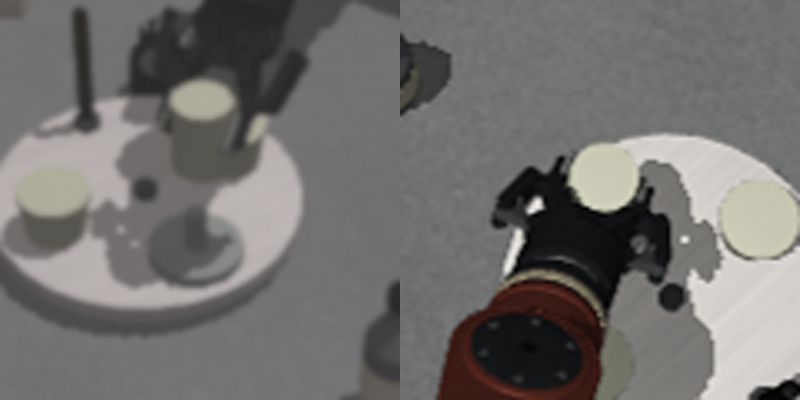

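The picture shows the upright inverted cup (205,130 in the scene crop) above the peg (195,230). Joint 2 is near its limit, so I'll swing the tool sideways, to azimuth -65°, before lowering.

Run:
```python
from h import *
rows([.617,-.061,.19],frame(-65,45,1))
```

```text
row [-0.049 -0.049 -0.048] [0.1764 0.0005 0.1759] n>= 6.0
```

```bash
python3 -m crank '[[-0.02,-0.02,-0.02,0.03,0,0.03],[-0.05,-0.05,-0.05,0.06,0,0.06],[-0.05,-0.05,-0.05,0.09,0,0.09],[-0.05,-0.05,-0.05,0.12,0,0.12],[-0.05,-0.05,-0.05,0.15,0,0.15],[-0.05,-0.05,-0.05,0.176,0,0.176],[-0.05,-0.05,-0.05,0.176,0,0.176],[-0.05,-0.05,-0.05,0.176,0,0.176]]'
python3 - <<'E'
from h import *
print(r.get_state()["joint_positions"].round(2))
rows([.617,-.061,.11],frame(-65,45,1))
E
```

```text
time: 9.8
tcp_pos: [0.6168, -0.0609, 0.1884]
orientation: [-3.141, 0.785, 2.012]
ft_force: [-0.4, -0.2, -0.0]
gripper_width: 0.054
gripper_force: 32.1
[-0.01 -0.21 -0.48  0.89 -0.69  0.97]
row [0.46  0.001 0.463] [ 0.0007 -0.0003  0.0011] n>= 2.0
```

Joints are comfortable now. Lowering.

```bash
python3 -m crank '[[0.1,0,0.1,0,0,0],[0.2,0,0.2,0,0,0],[0.3,0,0.3,0,0,0],[0.4,0,0.4,0,0,0],[0.46,0,0.46,0,0,0],[0.5,0,0.5,0,0,0],[0.5,0,0.5,0,0,0],[0.5,0,0.5,0,0,0]]'
python3 - <<'E'
from h import *
print(r.get_state()["joint_positions"].round(2))
rows([.617,-.061,.09],frame(-65,45,1))
p,d=r.get_image("top");S=cloud("top",d);k=(np.hypot(S[...,0]-.616,S[...,1]+.057)<.04)&(p.min(-1)>120)&(S[...,2]>.1)&(S[...,2]<.16);Q=S[k];print(len(Q),np.median(Q,0),Q.min(0),Q.max(0))
E
```

```text
time: 10.6
tcp_pos: [0.6166, -0.0617, 0.1047]
orientation: [3.14, 0.786, 2.006]
ft_force: [-0.3, -0.3, -0.1]
gripper_width: 0.0543
gripper_force: 32.0
[-0.01 -0.13 -0.57  0.72 -0.69  0.97]
row [0.09  0.005 0.084] [ 0.0003  0.0001 -0.0003] n>= 1.0
282 [ 0.612656   -0.05573803  0.1365492 ] [ 0.58677165 -0.0792754   0.11656037] [ 0.6426658  -0.02978154  0.14489235]
```

```bash
python3 -m crank '[[0.03,0,0.03,0,0,0],[0.06,0,0.06,0,0,0],[0.083,0,0.083,0,0,0],[0.083,0,0.083,0,0,0],[0.083,0,0.083,0,0,0]]'; python3 -m crank '[[0.006,0,0.006,0,0,0],[0.012,0,0.012,0,0,0],[0.012,0,0.012,0,0,0]]'
```

```text
time: 11.15
tcp_pos: [0.6161, -0.0616, 0.0893]
orientation: [-3.141, 0.785, 2.007]
ft_force: [-0.3, -0.1, 0.3]
gripper_width: 0.0541
gripper_force: 32.0
time: 11.45
tcp_pos: [0.6161, -0.0616, 0.0875]
orientation: [3.141, 0.785, 2.007]
ft_force: [0.4, 0.4, -0.3]
gripper_width: 0.054
gripper_force: 32.0
```

```bash
python3 -m crank '[[0.006,0,0.006,0,0,0],[0.006,0,0.006,0,0,0],[0.006,0,0.006,0,0,0]]'
```

```text
time: 11.75
tcp_pos: [0.6162, -0.0616, 0.0866]
orientation: [3.141, 0.785, 2.006]
ft_force: [0.3, 0.2, -0.4]
gripper_width: 0.054
gripper_force: 32.0
```

```bash
python3 -m crank '[[0.006,0,0.006,0,0,0],[0.006,0,0.006,0,0,0],[0.006,0,0.006,0,0,0]]'
```

```text
time: 12.05
tcp_pos: [0.6164, -0.0618, 0.0861]
orientation: [3.141, 0.786, 2.006]
ft_force: [-0.7, -0.9, 3.8]
gripper_width: 0.0541
gripper_force: 32.1
```

```bash
python3 -m crank '[[0.003,0,0.003,0,0,0],[0.003,0,0.003,0,0,0],[0.003,0,0.003,0,0,0]]'; python3 -m crank '[[0,0,0,0,0,0],[0,0,0,0,0,0],[0,0,0,0,0,0],[0,0,0,0,0,0],[0,0,0,0,0,0],[0,0,0,0,0,0],[0,0,0,0,0,0],[0,0,0,0,0,0]]' 1
python3 - <<'E'
from h import *
p,d=r.get_image("top");S=cloud("top",d);k=(np.hypot(S[...,0]-.616,S[...,1]+.057)<.04)&(p.min(-1)>120)&(S[...,2]>.1)&(S[...,2]<.16);Q=S[k];print(len(Q),np.median(Q,0),Q.min(0),Q.max(0))
E
```

```text
time: 12.35
tcp_pos: [0.6166, -0.0619, 0.086]
orientation: [3.14, 0.787, 2.005]
ft_force: [-2.6, -0.6, 6.7]
gripper_width: 0.0539
gripper_force: 32.2
time: 13.15
tcp_pos: [0.6162, -0.0616, 0.085]
orientation: [3.141, 0.785, 2.006]
ft_force: [-0.6, 0.2, -0.4]
gripper_width: 0.0854
gripper_force: 0.0
281 [ 0.61199255 -0.05539453  0.11815012] [ 0.58800292 -0.08062026  0.10273014] [ 0.63726041 -0.03017665  0.12490586]
```

Cup seated, with its top at 0.118 m. Retreating along the tool axis.

```bash
python3 -m crank '[[0,0,-0.1,0,0,0],[0,0,-0.25,0,0,0],[0,0,-0.5,0,0,0],[0,0,-0.8,0,0,0],[0,0,-1,0,0,0],[0,0,-1,0,0,0]]'
python3 - <<'E'
from h import *
print(r.get_state()["joint_positions"].round(2))
p,d=r.get_image("top");S=cloud("top",d);H=S[...,2]
k=(np.hypot(S[...,0]-.616,S[...,1]+.057)<.04)&(p.min(-1)>120)&(H>.1)&(H<.16);Q=S[k];print("cup",np.median(Q,0),(Q.min(0)+Q.max(0))/2)
k=(np.hypot(S[...,0]-.453,S[...,1]+.195)<.04)&(H>.165)&(H<.19);Q=S[k];print("handle",Q.mean(0),(Q.min(0)+Q.max(0))/2)
for az in (0,180,90):
  rows([.453,-.195,.25],frame(az,90,0))
E
```

```text
time: 13.8
tcp_pos: [0.5814, 0.0175, 0.1739]
orientation: [3.134, 0.787, 2.004]
ft_force: [0.1, 0.3, -0.0]
gripper_width: 0.0849
gripper_force: 0.0
[ 0.14 -0.18 -0.48  0.99 -0.74  1.17]
cup [ 0.6132344  -0.05534477  0.11797176] [ 0.61274099 -0.05544396  0.11492009]
handle [ 0.4527229  -0.19516892  0.1737031 ] [ 0.45325046 -0.19509499  0.17337176]
row [-1.272 -1.712  0.345] [0.2498 0.1576 0.6008] n>= 15.0
row [-1.272 -1.712  0.345] [-0.1406  0.2229 -0.3414] n>= 10.0
row [-1.272 -1.712  0.345] [0.0557 0.2459 0.1317] n>= 6.0
```

```bash
python3 -m crank '[[-0.3,0,-0.1,0,0,0],[-0.6,-0.1,-0.1,-0.02,0.03,-0.04],[-0.8,-0.3,0,-0.04,0.06,-0.08],[-0.8,-0.6,0,-0.06,0.08,-0.12],[-0.8,-0.9,0,-0.08,0.11,-0.17],[-0.8,-1,0,-0.1,0.14,-0.22],[-0.8,-1,0,-0.12,0.18,-0.27],[-0.8,-1,0,-0.14,0.22,-0.34],[-0.8,-1,0,-0.14,0.22,-0.34],[-0.8,-1,0,-0.14,0.22,-0.34],[-0.8,-1,0,-0.14,0.22,-0.34]]'
python3 - <<'E'
from h import *
print(r.get_state()["joint_positions"].round(2))
rows([.453,-.1955,.22],frame(180,90,0))
E
```

```text
time: 14.95
tcp_pos: [0.5002, -0.0984, 0.2348]
orientation: [-3.139, -0.001, 3.136]
ft_force: [0.1, -0.7, -0.1]
gripper_width: 0.0853
gripper_force: 0.0
[-0.45 -0.17 -0.19  1.55 -0.   -0.44]
row [ 0.389 -0.811  0.125] [-0.0008 -0.0004 -0.0017] n>= 3.0
```

```bash
python3 -m crank '[[0.15,-0.3,0,0,0,0],[0.3,-0.6,0,0,0,0],[0.39,-0.81,0,0,0,-0.002],[0.39,-0.81,0.1,0,0,-0.002],[0.39,-0.81,0.1,0,0,-0.002]]'
python3 - <<'E'
from h import *
s=r.get_state();print(s["joint_positions"].round(2))
rows([.453,-.1955,.152],frame(180,90,0))
p,d=r.get_image("wrist");cv2.imwrite("pics/w4.png",p[:,:,::-1]);np.savez("pics/w4.npz",p=p,d=d,pos=s["tcp_pos"],o=s["orientation"])
c=r.calibration("wrist");K,M=c["intrinsics"],c["mount"];T=np.eye(4);T[:3,:3]=Ro.from_euler("xyz",s["orientation"]).as_matrix();T[:3,3]=s["tcp_pos"]
v,u=np.mgrid[:400,:640];q=np.stack([u,v,np.ones_like(u)],-1)@np.linalg.inv(K).T*d[...,None]
W=q@(T@M)[:3,:3].T+(T@M)[:3,3]
Q=W[(W[...,2]>.155)&(W[...,2]<.18)&(np.hypot(W[...,0]-.453,W[...,1]+.195)<.03)];print("handle",len(Q),(Q.min(0)+Q.max(0))/2 if len(Q) else 0)
n=W[(W[...,2]>.082)&(W[...,2]<.098)&(np.hypot(W[...,0]-.36,W[...,1]+.14)<.06)];print("noz",len(n),cv2.minAreaRect(n[:,:2].astype(np.float32)),n.min(0),n.max(0)) if len(n) else 0
E
```

```text
time: 15.45
tcp_pos: [0.452, -0.1938, 0.2242]
orientation: [-3.137, 0.004, 3.138]
ft_force: [-0.0, 0.5, 0.4]
gripper_width: 0.0856
gripper_force: 0.0
[-0.67 -0.24 -0.27  1.53 -0.   -0.67]
row [-0.006 -0.012  0.602] [-0.0015  0.0014 -0.001 ] n>= 2.0
handle 843 [ 0.45364645 -0.19845464  0.1656955 ]
noz 3166 ((0.36092740297317505, -0.14453449845314026), (0.051039427518844604, 0.0314294807612896), 6.835869312286377) [ 0.33459505 -0.16252055  0.08201054] [ 0.38667872 -0.12688902  0.09282284]
```

View pics/w4.png

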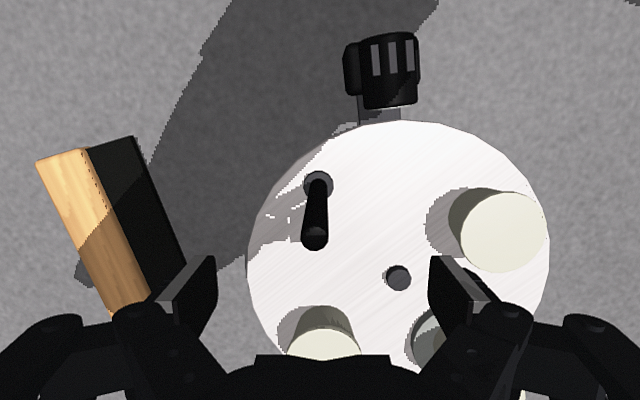

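The picture shows the handle (315,235) between the fingers' sides, the hub (398,277) and the nozzle (388,70). I'll refine the nozzle direction within this same view.

```bash
python3 -m crank '[[0,-0.01,0.15,0,0,0],[0,-0.015,0.3,0,0,0],[0,-0.015,0.45,0,0,0],[0,-0.015,0.6,0,0,0],[0,-0.015,0.6,0,0,0],[0,-0.015,0.6,0,0,0]]'
python3 - <<'E'
from h import *
def circ(W,it=6,tol=.003):
    for _ in range(it):
        A=np.c_[2*W,np.ones(len(W))];s=np.linalg.lstsq(A,(W**2).sum(1),rcond=None)[0];R=np.sqrt(s[2]+s[0]**2+s[1]**2)
        k=abs(np.hypot(*(W-s[:2]).T)-R)<tol;W=W[k]
    return s[:2],R,len(W)
def go(nm,p,W):
    H=W[...,2];p=p.astype(int)
    near=lambda x,y,q:np.hypot(W[...,0]-x,W[...,1]-y)<q
    m=((p.min(-1)>105)&(H>.025)&(H<.045)&near(.5436,-.1187,.17)).astype(np.uint8)
    ct=max(cv2.findContours(m,0,1)[0],key=cv2.contourArea)[:,0];E=W[ct[:,1],ct[:,0],:2]
    ds=np.hypot(*(E-[.5436,-.1187]).T);E=E[(ds>.135)&(ds<.16)];c,R,n=circ(E);print(nm,"disc",c,R,n)
    hb=W[near(.5436,-.1187,.03)&(p.max(-1)<90)&(H<.06)&(H>.03)];print(" hub",len(hb),(hb.min(0)+hb.max(0))/2)
    for a,b in((.04,.1),(.06,.1),(.075,.1)):
        n=W[(H>a)&(H<b)&near(.357,-.143,.06)&(p.max(-1)<130)]
        if len(n)<20: continue
        rc=cv2.minAreaRect(n[:,:2].astype(np.float32));v=np.array(rc[0])-[.5436,-.1187];v2=np.array(rc[0])-c
        # lateral symmetry about direction 7deg
        t=np.radians(187.5);lat=(n[:,:2]-[.5436,-.1187])@[-np.sin(t),np.cos(t)];L=(n[:,:2]-[.5436,-.1187])@[np.cos(t),np.sin(t)]
        print(" noz",a,len(n),np.round(rc[0],4),np.round(rc[1],3),round(rc[2],1),"ang",np.degrees(np.arctan2(-v[1],-v[0])).round(2),np.degrees(np.arctan2(-v2[1],-v2[0])).round(2),"lat",np.percentile(lat,[1,99]).round(4),"L",np.percentile(L,[1,99]).round(3))
for n in("top","scene"):
    a=np.load(f"pics/{n}0.npz");go(n,a["p"],cloud(n,a["d"]))
a=np.load("pics/w4.npz");c=r.calibration("wrist");K,M=c["intrinsics"],c["mount"];T=np.eye(4);T[:3,:3]=Ro.from_euler("xyz",a["o"]).as_matrix();T[:3,3]=a["pos"]
v,u=np.mgrid[:400,:640];q=np.stack([u,v,np.ones_like(u)],-1)@np.linalg.inv(K).T*a["d"][...,None]
go("wrist",a["p"],q@(T@M)[:3,:3].T+(T@M)[:3,3])
E
```

```text
time: 16.1
tcp_pos: [0.4535, -0.1953, 0.1545]
orientation: [-3.136, 0.005, -3.141]
ft_force: [0.2, -0.8, 0.9]
gripper_width: 0.085
gripper_force: 0.0
top disc [ 0.54405166 -0.11837428] 0.1475600933031376 283
 hub 51 [ 0.54540898 -0.12125299  0.04259759]
 noz 0.04 385 [ 0.3579 -0.1418] [0.054 0.061] 7.1 ang 7.1 7.18 lat [-0.0309  0.0275] L [0.161 0.214]
 noz 0.06 284 [ 0.3594 -0.1415] [0.051 0.041] 6.8 ang 7.07 7.16 lat [-0.0216  0.0181] L [0.161 0.21 ]
 noz 0.075 261 [ 0.3594 -0.1415] [0.051 0.039] 6.9 ang 7.06 7.14 lat [-0.0203  0.0175] L [0.161 0.21 ]
scene disc [ 0.549035   -0.12454781] 0.14728685283269136 169
 hub 22 [ 0.5543464  -0.12331667  0.04688201]
 noz 0.04 260 [ 0.366  -0.1471] [0.06 0.06] 14.8 ang 9.07 7.01 lat [-0.0231  0.0348] L [0.152 0.209]
 noz 0.06 181 [ 0.3675 -0.1486] [0.06  0.041] 9.9 ang 9.62 7.53 lat [-0.0141  0.0254] L [0.152 0.207]
 noz 0.075 139 [ 0.3674 -0.1473] [0.06  0.039] 6.4 ang 9.22 7.14 lat [-0.014   0.0251] L [0.153 0.207]
wrist disc [ 0.54525835 -0.12134368] 0.14798307949356723 567
 hub 483 [ 0.54516851 -0.12191058  0.04164653]
 noz 0.04 4964 [ 0.3595 -0.1444] [0.054 0.06 ] 7.0 ang 7.96 7.09 lat [-0.0264  0.0309] L [0.16 0.21]
 noz 0.06 4098 [ 0.361  -0.1451] [0.051 0.041] 7.4 ang 8.24 7.36 lat [-0.0172  0.0222] L [0.16  0.209]
 noz 0.075 3878 [ 0.3609 -0.1444] [0.051 0.039] 7.1 ang 8.02 7.14 lat [-0.0172  0.0207] L [0.16  0.209]
```

The nozzle direction agrees across all three cameras at 187.1°, so the handle must end at 7.1° (now 220.4°). Closing on the handle and working out the arc.

```bash
python3 -m crank '[[0,0,0,0,0,0],[0,0,0,0,0,0],[0,0,0,0,0,0],[0,0,0,0,0,0],[0,0,0,0,0,0],[0,0,0,0,0,0],[0,0,0,0,0,0],[0,0,0,0,0,0],[0,0,0,0,0,0],[0,0,0,0,0,0],[0,0,0,0,0,0],[0,0,0,0,0,0]]' 0 35
python3 - <<'E'
import numpy as np
t=np.r_[220.4,224,np.arange(230,331,6),330,336,342,348,353,357,360,362,364,365.5,366.5,367.1]
for a,b in((220.4,281),(278,339),(336,368)):
    k=t[(t>=a)&(t<b)];P=.12*np.c_[np.cos(np.radians(k)),np.sin(np.radians(k))];D=(P-P[0])/.12
    print(k[0],k[-1],[[round(-x,2),round(y,2)] for x,y in D[1:]])
E
```

```text
time: 17.3
tcp_pos: [0.453, -0.1967, 0.1545]
orientation: [-3.135, 0.004, 3.141]
ft_force: [-4.1, -4.0, 3.6]
gripper_width: 0.0149
gripper_force: 34.2
220.4 278.0 [[np.float64(-0.04), np.float64(-0.05)], [np.float64(-0.12), np.float64(-0.12)], [np.float64(-0.2), np.float64(-0.18)], [np.float64(-0.29), np.float64(-0.23)], [np.float64(-0.39), np.float64(-0.28)], [np.float64(-0.49), np.float64(-0.31)], [np.float64(-0.59), np.float64(-0.34)], [np.float64(-0.69), np.float64(-0.35)], [np.float64(-0.8), np.float64(-0.35)], [np.float64(-0.9), np.float64(-0.34)]]
278.0 336.0 [[np.float64(-0.1), np.float64(0.02)], [np.float64(-0.2), np.float64(0.05)], [np.float64(-0.3), np.float64(0.09)], [np.float64(-0.39), np.float64(0.14)], [np.float64(-0.48), np.float64(0.2)], [np.float64(-0.56), np.float64(0.27)], [np.float64(-0.63), np.float64(0.35)], [np.float64(-0.69), np.float64(0.43)], [np.float64(-0.73), np.float64(0.49)], [np.float64(-0.77), np.float64(0.58)]]
336.0 367.1 [[np.float64(-0.04), np.float64(0.1)], [np.float64(-0.06), np.float64(0.2)], [np.float64(-0.08), np.float64(0.28)], [np.float64(-0.09), np.float64(0.35)], [np.float64(-0.09), np.float64(0.41)], [np.float64(-0.09), np.float64(0.44)], [np.float64(-0.08), np.float64(0.48)], [np.float64(-0.08), np.float64(0.5)], [np.float64(-0.08), np.float64(0.52)], [np.float64(-0.08), np.float64(0.53)]]
```

```bash
python3 -m crank '[[-0.04,-0.05,0,0,0,0],[-0.12,-0.12,0,0,0,0],[-0.2,-0.18,0,0,0,0],[-0.29,-0.23,0,0,0,0],[-0.39,-0.28,0,0,0,0],[-0.49,-0.31,0,0,0,0],[-0.59,-0.34,0,0,0,0],[-0.69,-0.35,0,0,0,0],[-0.8,-0.35,0,0,0,0],[-0.9,-0.34,0,0,0,0],[-0.9,-0.34,0,0,0,0],[-0.9,-0.34,0,0,0,0]]'
python3 - <<'E'
from h import *
s=r.get_state();print(s["joint_positions"].round(2))
def chk():
    p,d=r.get_image("top");S=cloud("top",d);H=S[...,2];C=np.array([.5438,-.1185])
    rr=np.hypot(S[...,0]-C[0],S[...,1]-C[1])
    k=(p.min(-1)>120)&(H>.105)&(H<.13)&(rr<.15);Q=S[k]
    if len(Q)>30:
        c=(Q.min(0)+Q.max(0))/2;print("cup",len(Q),c.round(4),"ang",np.degrees(np.arctan2(*(c[:2]-C)[::-1])).round(2),np.hypot(*(c[:2]-C)).round(4))
    for j in range(1):pass
    return p,S
chk()
E
```

```text
time: 18.5
tcp_pos: [0.5619, -0.2411, 0.1546]
orientation: [-3.129, 0.006, 3.14]
ft_force: [1.4, -21.4, -8.1]
gripper_width: 0.0149
gripper_force: 35.3
[-0.62  0.13 -0.04  1.39 -0.01 -0.61]
cup 300 [ 0.533  -0.0257  0.1152] ang 96.66 0.0935
```

```bash
python3 -m crank '[[0,-0.03,0,0,0,0],[-0.1,-0.01,0,0,0,0],[-0.2,0.02,0,0,0,0],[-0.3,0.06,0,0,0,0],[-0.4,0.11,0,0,0,0],[-0.49,0.17,0,0,0,0],[-0.57,0.24,0,0,0,0],[-0.64,0.32,0,0,0,0],[-0.7,0.4,0,0,0,0],[-0.74,0.46,0,0,0,0],[-0.78,0.55,0,0,0,0],[-0.78,0.55,0,0,0,0],[-0.78,0.55,0,0,0,0]]'
cat > chk.py <<'E'
from h import *
def chk(n="top"):
    p,d=r.get_image(n);S=cloud(n,d);H=S[...,2];C=np.array([.5438,-.1185]) if n=="top" else np.array([.549,-.1245])
    rr=np.hypot(S[...,0]-C[0],S[...,1]-C[1]);an=np.degrees(np.arctan2(S[...,1]-C[1],S[...,0]-C[0]))%360
    k=(p.min(-1)>100)&(H>.105)&(H<.13)&(rr<.15);Q=S[k]
    if len(Q)>30:
        c=np.array(cv2.minEnclosingCircle(Q[:,:2].astype(np.float32))[0]);print(n,"cup",len(Q),c.round(4),"ang",(np.degrees(np.arctan2(*(c-C)[::-1]))%360).round(2),np.hypot(*(c-C)).round(4))
    k=((p.min(-1)>100)&(H>.078)&(H<.092)&(rr<.14)&(rr>.05)).astype(np.uint8)
    nn,L,st,_=cv2.connectedComponentsWithStats(k)
    for i in range(1,nn):
        if st[i,4]>150:
            c,q=cv2.minEnclosingCircle(S[L==i][:,:2].astype(np.float32));print(n," tub",st[i,4],np.round(c,4),round(q,4),"ang",(np.degrees(np.arctan2(c[1]-C[1],c[0]-C[0]))%360).round(2))
    return p,S
E
python3 - <<'E'
from chk import *
print(r.get_state()["joint_positions"].round(2));chk();chk("scene")
E
```

```text
time: 19.85
tcp_pos: [0.6659, -0.1781, 0.1556]
orientation: [-3.124, 0.029, 3.141]
ft_force: [65.2, -35.9, -35.2]
gripper_width: 0.0117
gripper_force: 45.6
[-0.45  0.34  0.2   1.4  -0.   -0.45]
top  tub 282 [ 0.5909 -0.034 ] 0.0342 ang 60.87
scene cup 146 [ 0.4645 -0.0831] ang 153.89 0.0941
scene  tub 284 [ 0.5954 -0.0455] 0.0385 ang 59.58
```

Force is high: the handle has slid to the pads' edge. I'll open, re-centre on the handle with the pads closing along the tangent, and regrip.

```bash
python3 -m crank '[[0,0,0,0,0,0],[0,0,0,0,0,0],[0,0,0,0,0,0],[0,0,0,0,0,0],[0,0,0,0,0,0]]' 1
python3 - <<'E'
from chk import *
p,S=chk();s=r.get_state();p,d=r.get_image("wrist");cv2.imwrite("pics/w5.png",p[:,:,::-1])
c=r.calibration("wrist");K,M=c["intrinsics"],c["mount"];T=np.eye(4);T[:3,:3]=Ro.from_euler("xyz",s["orientation"]).as_matrix();T[:3,3]=s["tcp_pos"]
v,u=np.mgrid[:400,:640];q=np.stack([u,v,np.ones_like(u)],-1)@np.linalg.inv(K).T*d[...,None]
W=q@(T@M)[:3,:3].T+(T@M)[:3,3]
for a,b in((.16,.18),(.13,.16),(.1,.13)):
    Q=W[(W[...,2]>a)&(W[...,2]<b)&(np.hypot(W[...,0]-.65,W[...,1]+.179)<.03)];print("handle",len(Q),((Q.min(0)+Q.max(0))/2).round(4) if len(Q) else 0,np.ptp(Q,0) if len(Q) else 0)
rows([.650,-.1795,.1545],frame(151,90,0))
E
```

```text
time: 20.45
tcp_pos: [0.6546, -0.1705, 0.1548]
orientation: [-3.137, 0.005, -3.141]
ft_force: [0.6, 0.4, -0.9]
gripper_width: 0.0829
gripper_force: 0.0
top  tub 270 [ 0.5897 -0.0315] 0.0339 ang 62.2
handle 1996 [ 0.6521 -0.1762  0.1682] [0.01587246 0.01559864 0.01643774]
handle 957 [ 0.6483 -0.176   0.145 ] [0.0079026  0.01500429 0.02985271]
handle 557 [ 0.6485 -0.1759  0.115 ] [0.00805399 0.01507823 0.02982044]
row [ 0.039 -0.073  0.003] [-0.0013  0.0019  0.1613] n>= 4.0
```

View pics/w5.png

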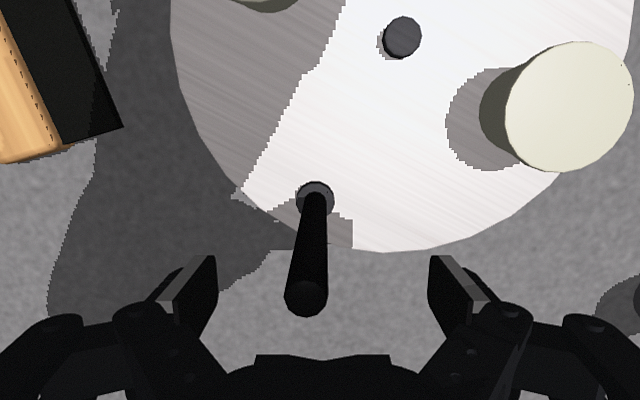

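The picture shows the handle top at (306,297), free between the open fingers.

```bash
python3 -m crank '[[0.01,-0.02,0,0,0,0.04],[0.02,-0.046,0,0,0,0.08],[0.02,-0.046,0,0,0,0.12],[0.02,-0.046,0,0,0,0.15],[0.02,-0.046,0,0,0,0.15],[0.02,-0.046,0,0,0,0.15]]' && python3 -m crank '[[0,0,0,0,0,0],[0,0,0,0,0,0],[0,0,0,0,0,0],[0,0,0,0,0,0],[0,0,0,0,0,0],[0,0,0,0,0,0],[0,0,0,0,0,0],[0,0,0,0,0,0],[0,0,0,0,0,0],[0,0,0,0,0,0],[0,0,0,0,0,0],[0,0,0,0,0,0]]' 0 35
python3 - <<'E'
from chk import *
chk();chk("scene")
C=np.array([.545,-.1213]);s=r.get_state();print(s["joint_positions"].round(2))
v=s["tcp_pos"][:2]-C;print(np.degrees(np.arctan2(v[1],v[0])),np.hypot(*v))
for a in (340,348,356,362,367.1):
    t=np.radians(a);print(a,end=" ");rows([C[0]+.12*np.cos(t),C[1]+.12*np.sin(t),.1545],frame(a-180,90,0))
E
```

```text
time: 21.15
tcp_pos: [0.6524, -0.1763, 0.1549]
orientation: [-3.139, 0.007, 2.674]
ft_force: [-0.1, -0.7, -0.4]
gripper_width: 0.0854
gripper_force: 0.0
time: 22.35
tcp_pos: [0.6524, -0.1764, 0.155]
orientation: [-3.139, 0.007, 2.671]
ft_force: [-0.4, 0.6, 2.3]
gripper_width: 0.0153
gripper_force: 34.3
top  tub 328 [ 0.5883 -0.0336] 0.0348 ang 62.36
scene cup 141 [ 0.5506 -0.1306] ang 284.63 0.0063
scene  tub 273 [ 0.5921 -0.0412] 0.0371 ang 62.64
[-0.46  0.33  0.19  1.42 -0.    0.02]
-27.13032874656783 0.1207595268281549
340 row [0.014 0.124 0.004] [-0.0009  0.0022 -0.0388] n>= 1.0
348 row [0.04  0.261 0.003] [-0.0011  0.0021 -0.0832] n>= 2.0
356 row [0.086 0.393 0.003] [-0.0012  0.002  -0.1277] n>= 3.0
362 row [0.132 0.487 0.002] [-0.0013  0.002  -0.161 ] n>= 4.0
367.1 row [0.178 0.563 0.002] [-0.0014  0.0019 -0.1893] n>= 4.0
```

```bash
python3 -m crank '[[0,0.04,0,0,0,-0.012],[0.014,0.124,0,0,0,-0.039],[0.025,0.19,0,0,0,-0.06],[0.04,0.26,0,0,0,-0.083],[0.06,0.33,0,0,0,-0.105],[0.086,0.39,0,0,0,-0.128],[0.11,0.44,0,0,0,-0.145],[0.132,0.487,0,0,0,-0.161],[0.132,0.487,0,0,0,-0.161],[0.132,0.487,0,0,0,-0.161],[0.132,0.487,0,0,0,-0.161]]'
python3 - <<'E'
from chk import *
chk();chk("scene")
C=np.array([.545,-.1213]);s=r.get_state();print(s["joint_positions"].round(2))
v=s["tcp_pos"][:2]-C;print(np.degrees(np.arctan2(v[1],v[0])),np.hypot(*v))
for a in (367.1,):
    t=np.radians(a);print(a,end=" ");rows([C[0]+.12*np.cos(t),C[1]+.12*np.sin(t),.1545],frame(a-180,90,0))
E
```

```text
time: 23.55
tcp_pos: [0.6657, -0.1173, 0.155]
orientation: [-3.136, 0.007, -3.108]
ft_force: [6.1, 0.4, 0.9]
gripper_width: 0.0148
gripper_force: 34.5
top  tub 369 [ 0.5479 -0.2145] 0.0346 ang 272.43
scene  tub 261 [ 0.5444 -0.0303] 0.0377 ang 92.77
[-0.37  0.33  0.19  1.42 -0.   -0.4 ]
1.8507929643861438 0.12078117987118947
367.1 row [0.011 0.092 0.004] [-0.0019  0.0021 -0.0289] n>= 1.0
```

```bash
python3 -m crank '[[0.003,0.03,0,0,0,-0.01],[0.006,0.06,0,0,0,-0.02],[0.008,0.08,0,0,0,-0.027],[0.008,0.08,0,0,0,-0.027],[0.008,0.08,0,0,0,-0.027],[0.008,0.08,0,0,0,-0.027]]'
python3 - <<'E'
from chk import *
for i in range(3):
  chk();p,S=chk("scene")
C=np.array([.545,-.1213]);s=r.get_state()
v=s["tcp_pos"][:2]-C;print(np.degrees(np.arctan2(v[1],v[0])),np.hypot(*v))
p,S=chk()
cv2.imwrite("pics/t9.png",cv2.resize(p[178:318,308:448,::-1],(600,600),interpolation=2))
E
```

```text
time: 24.25
tcp_pos: [0.665, -0.1077, 0.155]
orientation: [-3.136, 0.008, -3.023]
ft_force: [8.9, 2.1, 0.2]
gripper_width: 0.015
gripper_force: 34.5
top  tub 418 [ 0.555  -0.2132] 0.0348 ang 276.72
scene  tub 179 [ 0.5569 -0.2248] 0.0353 ang 274.5
scene  tub 259 [ 0.5381 -0.0315] 0.0368 ang 96.7
top  tub 418 [ 0.5547 -0.213 ] 0.0348 ang 276.6
scene  tub 172 [ 0.5555 -0.2232] 0.0331 ang 273.76
scene  tub 262 [ 0.5365 -0.0284] 0.0376 ang 97.38
top  tub 420 [ 0.5551 -0.213 ] 0.0346 ang 276.82
scene  tub 173 [ 0.5577 -0.2219] 0.0326 ang 275.13
scene  tub 264 [ 0.5378 -0.0321] 0.0387 ang 96.93
6.484366734104535 0.1207490135669621
top  tub 416 [ 0.5552 -0.2135] 0.0348 ang 276.87
```

View pics/t9.png

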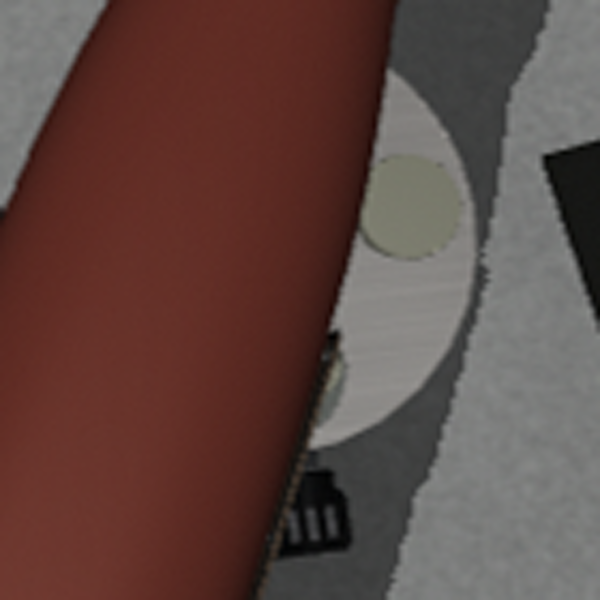

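The picture shows the arm covering most of the disc; the tub (410,207) and nozzle (315,510) are visible. I'll nudge by 0.4° and check the cup numerically with the wrist camera and saved view.

```bash
python3 -m crank '[[0.004,0.004,0,0,0,-0.001],[0.006,0.008,0,0,0,-0.002],[0.006,0.008,0,0,0,-0.002],[0.006,0.008,0,0,0,-0.002],[0.006,0.008,0,0,0,-0.002]]'
python3 - <<'E'
from chk import *
for i in range(4): chk()
s=r.get_state();p,d=r.get_image("wrist");c=r.calibration("wrist");K,M=c["intrinsics"],c["mount"];T=np.eye(4);T[:3,:3]=Ro.from_euler("xyz",s["orientation"]).as_matrix();T[:3,3]=s["tcp_pos"]
v,u=np.mgrid[:400,:640];q=np.stack([u,v,np.ones_like(u)],-1)@np.linalg.inv(K).T*d[...,None]
W=q@(T@M)[:3,:3].T+(T@M)[:3,3]
ct=np.array([.545,-.1213])
k=(p.min(-1)>90)&(W[...,2]>.112)&(W[...,2]<.125)&(W[...,0]<.52);Q=W[k]
if len(Q)>20:
  (x,y),q=cv2.minEnclosingCircle(Q[:,:2].astype(np.float32));print("cup wrist",len(Q),x,y,q,Q[:,2].mean(),np.degrees(np.arctan2(-(y-ct[1]),-(x-ct[0]))))
w,_=r.get_image("scene");u0,v0=px("scene",[.45,-.13,.1])[0].astype(int)
cv2.imwrite("pics/f.png",np.hstack([cv2.resize(p[...,::-1],(480,300)),cv2.resize(w[v0-50:v0+50,u0-50:u0+50,::-1],(300,300),interpolation=2)]))
E
```

```text
time: 25.1
tcp_pos: [0.6649, -0.1071, 0.155]
orientation: [-3.135, 0.009, -3.017]
ft_force: [13.4, 0.6, -2.7]
gripper_width: 0.015
gripper_force: 34.3
top  tub 418 [ 0.5562 -0.214 ] 0.0344 ang 277.39
top  tub 423 [ 0.556  -0.2137] 0.0345 ang 277.28
top  tub 422 [ 0.556  -0.2139] 0.0346 ang 277.29
top  tub 425 [ 0.556  -0.2138] 0.0345 ang 277.27
```

View pics/f.png

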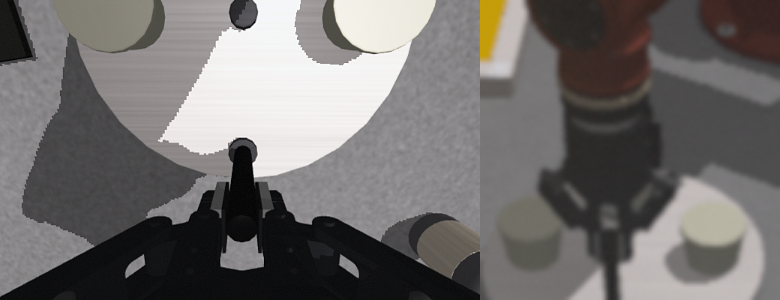

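The picture shows the handle (240,228) clasped centrally and lined up with the hub (243,15). I'll relieve the small radial load and check that the cup is still on the peg.

```bash
python3 -m crank '[[-0.006,-0.002,0,0,0,0],[-0.012,-0.003,0,0,0,0],[-0.012,-0.003,0,0,0,0],[-0.012,-0.003,0,0,0,0],[-0.012,-0.003,0,0,0,0],[-0.012,-0.003,0,0,0,0]]'
python3 - <<'E'
from chk import *
p,S=chk();chk()
k=(np.hypot(S[...,0]-.4495,S[...,1]+.1302)<.05)&(S[...,2]>.055)&(S[...,2]<.13)
for v,u in np.argwhere(k)[:40]:print(u,v,S[v,u].round(3),p[v,u])
print(px("top",[[.4495,-.1302,.119],[.4495,-.157,.119],[.4495,-.157,.08]]))
E
```

```text
time: 26.0
tcp_pos: [0.6649, -0.1071, 0.155]
orientation: [-3.135, 0.006, -3.017]
ft_force: [6.1, 0.6, 1.3]
gripper_width: 0.0147
gripper_force: 34.8
top  tub 424 [ 0.5562 -0.2143] 0.0345 ang 277.36
top  tub 422 [ 0.5561 -0.2139] 0.0344 ang 277.35
384 255 [ 0.47  -0.154  0.117] [31 21 19]
386 259 [ 0.459 -0.158  0.121] [75 69 60]
386 261 [ 0.454 -0.158  0.118] [91 89 79]
387 261 [ 0.454 -0.161  0.118] [106 107  97]
386 262 [ 0.451 -0.159  0.115] [110 109  95]
387 262 [ 0.451 -0.161  0.119] [115 117 104]
385 263 [ 0.449 -0.156  0.116] [99 94 81]
386 263 [ 0.448 -0.158  0.12 ] [121 121 107]
387 263 [ 0.448 -0.161  0.12 ] [115 117 105]
385 264 [ 0.446 -0.156  0.114] [112 109  96]
386 264 [ 0.446 -0.159  0.115] [131 131 117]
385 265 [ 0.443 -0.155  0.119] [111 109  96]
386 265 [ 0.443 -0.158  0.122] [130 131 117]
384 266 [ 0.441 -0.153  0.115] [89 86 75]
385 266 [ 0.44  -0.155  0.118] [123 123 108]
386 266 [ 0.44  -0.158  0.118] [120 121 109]
384 267 [ 0.438 -0.153  0.118] [111 108  94]
385 267 [ 0.438 -0.155  0.123] [131 133 117]
384 268 [ 0.435 -0.153  0.117] [112 109  95]
385 268 [ 0.435 -0.155  0.12 ] [114 116 105]
383 269 [ 0.433 -0.15   0.115] [93 89 78]
384 269 [ 0.432 -0.152  0.12 ] [110 109  99]
383 270 [ 0.43  -0.15   0.116] [93 89 80]
[[375.61250188 262.61802974]
 [385.56501468 262.59436222]
 [383.6268521  263.62720344]]
```

The cup's white edge is at z≈0.119 at the nozzle, so the cup is still seated on the peg. Carousel angle is within about 0.3° and it is motionless. Handing in.

```bash
python3 -c "
from station import r
print(r.finish_job())"
```

```text
the job is handed in; nothing more can be done
None
```

I handed the job in at 26 s: the cup is upside down on the peg, the peg is within about 0.3° of square to the nozzle, and the gripper still holds the handle; I had to let go and regrip once midway when the handle slid to the pad edge, with the wrist force reading about 83 N then.

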